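Put the washed bar back on the hook rail

ROBOT

A 6-joint arm with a two-finger parallel gripper is mounted at the origin on the work surface. World frame = base frame: x ahead of the robot, y to its left, z up, the work surface at z = 0. Lengths are in mm, angles in rad, forces in N, time in s.
With the tool pointing down it reaches from about 350 to 875 mm from the base axis. Payload 4.2 kg.
Tool frame: the origin (TCP) lies at the very end of the fingers, on their centre line; the grasp point (between the pads) lies arm.hold_point_z behind it (arm.hold_point_z is the distance from the TCP to the grasp point, in mm); z points along the fingers, y is the direction in which the jaws open and shut (so a half turn about z gives the same grasp; the last joint's range is limited). The gripper opens to 85 mm and grips with 20 to 120 N. Pads are 22 mm wide; open, the fingers measure 114 mm over their backs; the gripper's body (76 mm by 85 mm) begins 54 mm behind the grasp point. The pads swing forward as they close: fully open they stand 13 mm farther back than shut.
Start: joints at [1.545, 0.385, 0.008, 0, -1.194, -0.259], TCP at [175.571, 599.812, 231.312] pointing down, gripper open.
Joint ranges: [-3.14, 3.14], [-1.21, 2.06], [-1.07, 1.41], [-3.16, 2.05], [-2.99, -0.16], [-3.1, 3.1]. Speed limits (rad/s): [2.79, 2.79, 3.14, 3.14, 3.14, 3.14].

INTERFACE

Orientations are given as a unit quaternion [x, y, z, w].
In Python, from bench import arm gives the robot as it stands.
- The arm moves only by the tool step_arm, never from a script. Its argument "series" is a list of rows, each a list of 6 numbers: the shift along the world's x, y, z scaled (see below), then the turn, a rotation vector about the world's x, y, z scaled (see below). A call has 1 to 12 rows; each row is the pose to reach, as a shift and turn from the pose commanded when the call began; what a row does not reach only later rows make up. The controller multiplies each number of a shift by 400 mm and each number of a turn by pi/2 rad. A row lasts 1/12 s, in which the tool goes at most 41.7 mm and 7.16 degrees, less where a joint would pass 70% of its speed; a pose out of reach is approached as far as the arm can. A call with a number of a shift or a turn outside -1 to 1 is refused whole. A call with a gripper value outside its range is refused whole. "jaw" is the opening, from -1 (shut) to 1 (fully open), set as the call begins (left out, the last holds). The fingers move at their own pace and stop on an object; the grip force is fixed at half the most. Time passes only in rows, so rows that repeat a pose let the fingers close. It gives the time, the measured TCP pose, the force and the opening at its end, in the units of the state.
- arm.read_state(): the state, without advancing time (a new reading comes with each control period).
- arm.get_image(name): name is "scene" or "top" or "wrist"; returns a dict with "image" (480x640x3 uint8, red, green, blue), "camera_matrix" (3x3 intrinsics, pixels), "k1" (the pictures are not rectified: a ray, as slopes to the right and down, at radius r is drawn at 1 + k1 r^2 times it, then the intrinsics apply), "world_from_camera" (4x4, takes a point from camera to world coordinates). Camera axes: x right, y up, looking along -z (the intrinsics and any distortion apply to the point x, -y, -z); pixel columns grow to the right and rows downward; lengths in mm; the calibration is good to about 2 mm. A picture is of the moment at which its call begins. There is no depth.
- arm.job_done(): hands the job in, once; it reports no verdict.
The state is a dict: "clock": time; "joints": joint angles; "joint_vel": joint speeds; "joint_efforts": joint torques, N m; "position": TCP position; "ee_rot": TCP orientation; "contact_force": force on the tool from outside, world axes, zero at the start; "wrist_torque": the same for the moment, N m; "gripper_width": finger opening in mm.
Only numpy, scipy, OpenCV 4.12 (cv2) and the standard library are available. Lean on these libraries where they do the work, as an engineer would, in place of code of your own. Each camera call takes 0.05 s, during which the arm holds its last target.

TASK

The bar of the little hook rail has been washed and lies across the draining pan; put it back on its stand. Carry it level, hooks down, lower both ends into the two open forks together and press gently, neither dropping nor ramming it, until both ends have clicked past the sprung lips and sit fully home on the fork floors. Let go of it and leave the cups, sugar bowl and flask where they stand.

Things in the scene. Friction and masses are not known exactly. Their poses are not given: they have to be found in the camera images.
- bar_center (a point): Loose chrome bar with hooks, 0.18 to 0.33 kg; this point is on its axis, half-way along. Round, 12 mm diameter, lying along its own y; own z is up with the hooks down. Starts across the pan's two end rims. Double hooks at 45 and 78 mm either side of here hang 46 mm below the axis and reach 23 mm to each side; a rubber grip sleeve, 16 mm diameter, covers the middle 70 mm: pinch it there from above. Either end fits either fork.
- bar_end (a point): End of the bar at its own +y, 141 mm from the centre, on the axis. Each end has a knob 18 mm in diameter, from 127 to 141 mm out; the knobs belong just outside the forks, with 5 mm play each way when the bar is centred.
- rail: Hook rail stand, fixed. Origin under the centre of its foot plate (80 mm in x, 290 mm in y, 10 mm thick), z up. Two chrome posts at y = +115 and -115 mm, each topped by an open fork, joined by a thin low tie. The seated bar lies along this y axis, over the origin. Both fork floors are equally high: 130 to 180 mm above the ledge, as the telescopic posts were last clamped; not measured, see or feel it.
- post_a (a point): Foot of the post at y = +115 mm, on the plate. Its fork is right above: 14 mm long in y (108 to 122 mm from the stand's centre), slot 13.5 mm wide in x and open along y, mouth flared to 27 mm, flare tops 30 mm above the fork floor. The bar seated on the floor has its axis 6 mm above that floor.
- post_b (a point): Foot of the post at y = -115 mm, same fork. In each slot two sprung nylon lips face each other: a bar let down rests on them with its axis 15 mm above the fork floor; a push of about 5 to 8 N at that end takes it past them and it clicks down 9 mm onto the floor, where the lips hold it. More than about 25 N of pressing is too rough.
- pan: Aluminium draining pan, fixed, open on top: 220 mm along x, 212 mm along y, 60 mm high, walls and floor about 4 mm. Origin under its centre. At the start the bar lies across its two end rims (the ones at y = +-104 mm), so the bar's axis is 66 mm above the ledge.
- cup_a: Bystander: green silicone mate cup, 80 mm across, 78 mm high; origin under its centre.
- cup_b: Bystander: the same green mate cup with a steel bombilla standing in it, 172 mm high over all; origin under its centre.
- sugar_bowl: Bystander: white ceramic sugar bowl with a steel flip-top lid, 88 mm across, 81 mm high; origin under its centre.
- flask: Bystander: steel insulated flask with black knob stopper, 75 mm across, 235 mm high; origin under its centre.

How it is judged (in metres and radians):
On the way, in this order (a step that is already met when the one before it is completed fails the run):
1. the bar is lifted clear of the draining pan (height (world z) of bar_center above 0.09 m and contact force between bar and pan below 0.05 N), for 0.1 s.
2. both ends of the bar are home on the fork floors, level (contact force between bar and fork_floor_b above 0.5 N and contact force between bar and fork_floor_a above 0.5 N and x of bar_center in the frame of rail between -0.005 and 0.005 m and y of bar_center in the frame of rail between -0.009 and 0.009 m and angle between bar_center's own y axis and vertical between 1.5508 and 1.5908 rad and angle between bar_center's own z axis and vertical below 0.5 rad), for 0.2 s.
At the end, for the whole second after the job is handed in: Both ends of the bar, past the lips, press on their fork floors (over 0.5 N each), the bar centred between the posts (5 mm across, 9 mm along), level within 0.02 rad, hooks down within 0.5 rad, released and at rest (all of step 2 and linear speed of bar below 0.03 m/s and angular speed of bar below 0.3 rad/s); the robot touches nothing.
It fails at once if the bar is rammed: over 35 N on a fork floor, or over 70 N on the fork frame in all (contact force between bar and fork_floor_b above 35 N or contact force between bar and fork_floor_a above 35 N or contact force between bar and frame above 70 N).
It fails at once if the bar is tilted end to end by more than 0.3 rad (angle between bar_center's own y axis and vertical below 1.27 rad or angle between bar_center's own y axis and vertical above 1.87 rad).
It fails at once if the bar is dropped: it falls, touching nothing, faster than 0.2 m/s (contact force between bar and anything else below 0.02 N and linear speed of bar above 0.2 m/s).
It fails at once if a cup, the sugar bowl or the flask is pushed aside by more than 20 mm or tipped (distance of any of cup_a, cup_b, sugar_bowl, flask from where it was at the start of the episode above 0.02 m or angle between any of cup_a, cup_b, sugar_bowl, flask's own z axis and vertical above 0.3 rad).
It also fails if it takes over 67 s, if anything falls off the work surface, if the arm or the gripper's body presses on something with over 40 N, if the wrist force passes 120 N, or if a joint passes its speed limit or range.

## Working session

There is one attempt and no reset: what is moved stays moved. The work goes in short steps, Python scripts to look and compute and a tool call to move; the robot and the scene stay as the last step left them, time stands still between calls to the robot, and variables do not carry over. Pictures are saved under pics/ and viewed, and the job is handed in when it is done.

Besides the shell and the picture viewer there is one more tool, called after "Emit:" by a JSON object that holds its "name" and its "arguments", one argument or row to a line. step_arm: Moves the arm, as the interface text tells. Shifts and turns lie within -1 to 1; 1 stands for 400 mm of shift or pi/2 rad of turn. Its arguments: {"type":"object","properties":{"series":{"type":"array","items":{"type":"array","items":{"type":"number","minimum":-1,"maximum":1}}},"jaw":{"type":"number"}},"required":["series"]}

```bash
ls; mkdir -p pics
python3 - <<'E'
from bench import arm
import cv2,numpy as np
s=arm.read_state();print(s, arm.hold_point_z)
for n in ["scene","top","wrist"]:
    d=arm.get_image(n);cv2.imwrite(f"pics/{n}0.png",d["image"][:,:,::-1])
    print(n,d["camera_matrix"].tolist(),d["k1"],np.round(d["world_from_camera"],4).tolist())
E
```

```text
pics
{'clock': 0.0, 'joints': array([ 1.54457816e+00,  3.85570614e-01,  6.58997831e-03, -4.92164073e-04,
       -1.19400138e+00, -2.58595803e-01]), 'joint_vel': array([ 0.00027871,  0.00189768,  0.00093329,  0.00179819,  0.00030749,
       -0.0003453 ]), 'joint_efforts': array([-1.21821549e-04, -3.92291629e+01,  1.88399881e+01,  4.18630645e+00,
       -4.67313934e-03, -7.59565125e-06]), 'position': array([175.43344941, 599.24925735, 230.20008991]), 'ee_rot': array([ 9.89863743e-01, -1.42015927e-01, -1.00487139e-04,  1.11199038e-03]), 'contact_force': array([-0.11879459,  0.37893702,  0.13804647]), 'wrist_torque': array([-0.03895469,  0.02354898,  0.05064275]), 'gripper_width': 85.32625593658679} 18.700000000000003
scene [[456.55394596755417, 0.0, 317.4608324208073], [0.0, 456.55394596755417, 240.7009997566432], [0.0, 0.0, 1.0]] 0.03516693093689509 [[0.1992, -0.8337, 0.5151, 1096.3065], [0.9799, 0.165, -0.112, -87.6213], [0.0083, 0.5271, 0.8498, 898.4884], [0.0, 0.0, 0.0, 1.0]]
top [[460.9450683796059, 0.0, 317.9870325053651], [0.0, 460.9450683796059, 242.01798071547262], [0.0, 0.0, 1.0]] 0.029830840147806455 [[0.0279, 0.9974, -0.0668, 544.3584], [-0.9996, 0.0273, -0.0096, -2.9755], [-0.0078, 0.067, 0.9977, 1076.9218], [0.0, 0.0, 0.0, 1.0]]
wrist [[418.24433095577746, 0.0, 321.2887034384406], [0.0, 418.24433095577746, 235.42107131182433], [0.0, 0.0, 1.0]] -0.01825292914230217 [[-0.2797, 0.9235, 0.2625, 241.8073], [-0.9601, -0.2696, -0.0745, 579.5116], [0.0019, -0.2729, 0.962, 373.3585], [0.0, 0.0, 0.0, 1.0]]
```

View pics/scene0.png

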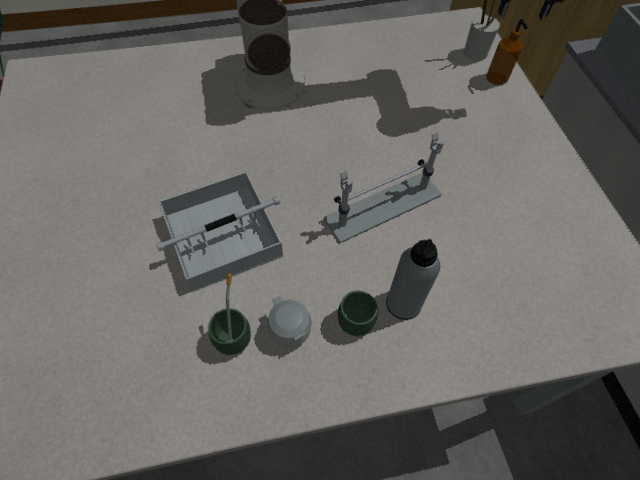

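View pics/top0.png

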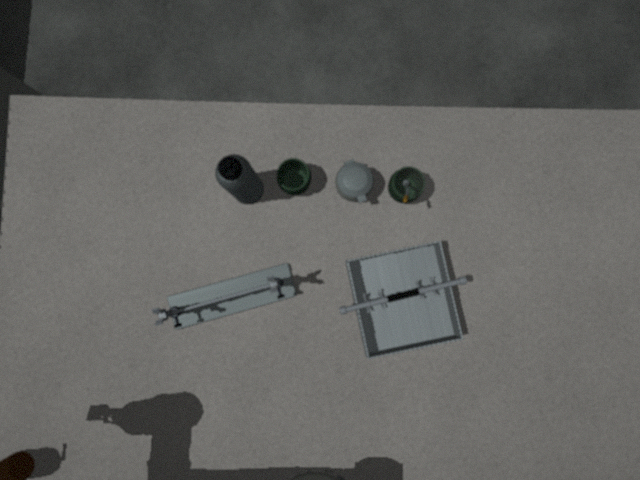

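View pics/wrist0.png

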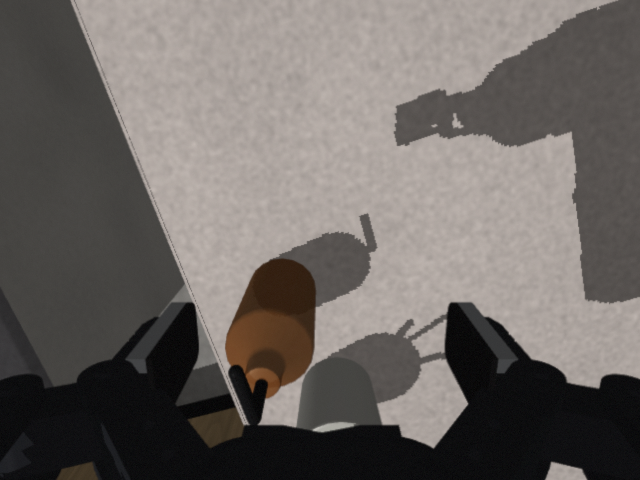

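```bash
cat > h.py <<'E'
from bench import arm
import cv2,numpy as np
def ray(d,uv):
    K=np.array(d["camera_matrix"]);q=(np.array(uv,float)-K[:2,2])/K[[0,1],[0,1]]
    dist=np.array([d["k1"],0,0,0.]);p=cv2.undistortPoints(np.array([[uv]],float),K,dist)[0,0]
    T=np.array(d["world_from_camera"]);v=T[:3,:3]@np.array([p[0],-p[1],-1]);return T[:3,3],v/np.linalg.norm(v)
def onz(d,uv,z):
    o,v=ray(d,uv);return o+v*(z-o[2])/v[2]
def tri(rs):
    A=0;b=0
    for o,v in rs:
        P=np.eye(3)-np.outer(v,v);A=A+P;b=b+P@o
    x=np.linalg.solve(A,b);return x,[np.linalg.norm((np.eye(3)-np.outer(v,v))@(x-o)) for o,v in rs]
def proj(d,X):
    T=np.linalg.inv(np.array(d["world_from_camera"]));p=T[:3,:3]@np.array(X,float)+T[:3,3];a=p[0]/-p[2];b=-p[1]/-p[2]
    f=1+d["k1"]*(a*a+b*b);K=np.array(d["camera_matrix"]);return K[0,0]*a*f+K[0,2],K[1,1]*b*f+K[1,2]
def crop(d,x0,y0,x1,y1,name,k):
    im=d["image"][y0:y1,x0:x1,::-1];im=cv2.resize(im,None,fx=k,fy=k,interpolation=cv2.INTER_CUBIC)
    im=np.clip(im.astype(float)*1.4,0,255).astype(np.uint8);cv2.imwrite(f"pics/{name}.png",im)
E
python3 - <<'E'
from h import *
s=arm.get_image("scene");t=arm.get_image("top")
crop(s,145,165,305,285,"s_pan",5);crop(s,310,120,450,250,"s_rail",4.5)
crop(t,330,230,480,340,"t_pan",5);crop(t,145,250,305,340,"t_rail",5)
E
```

```text
(no output)
```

View pics/s_pan.png

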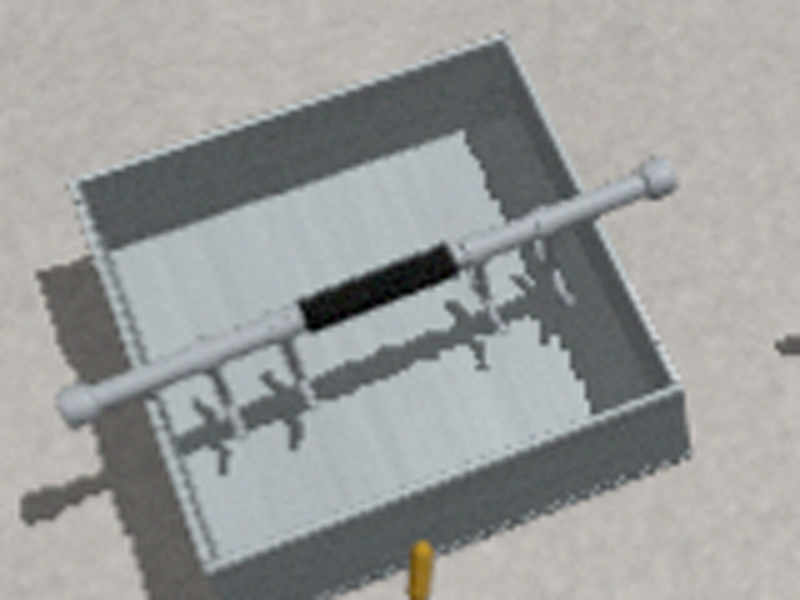

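View pics/s_rail.png

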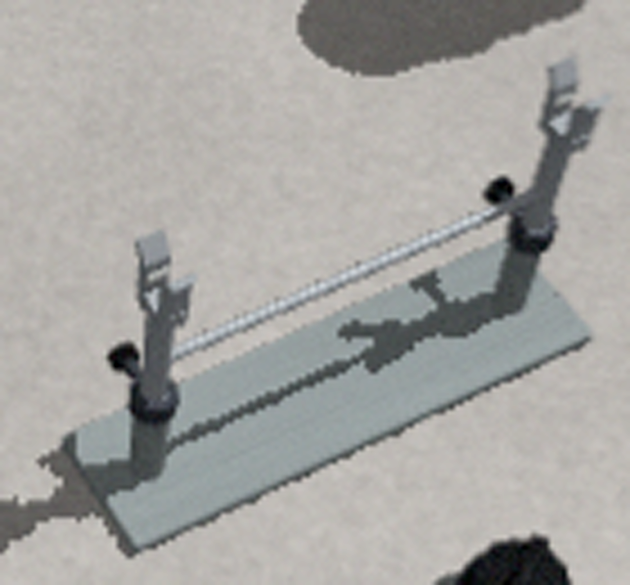

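View pics/t_pan.png

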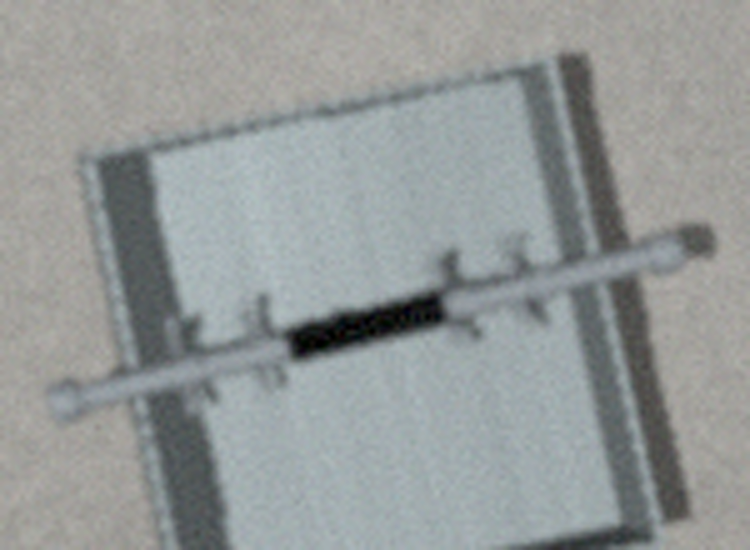

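View pics/t_rail.png

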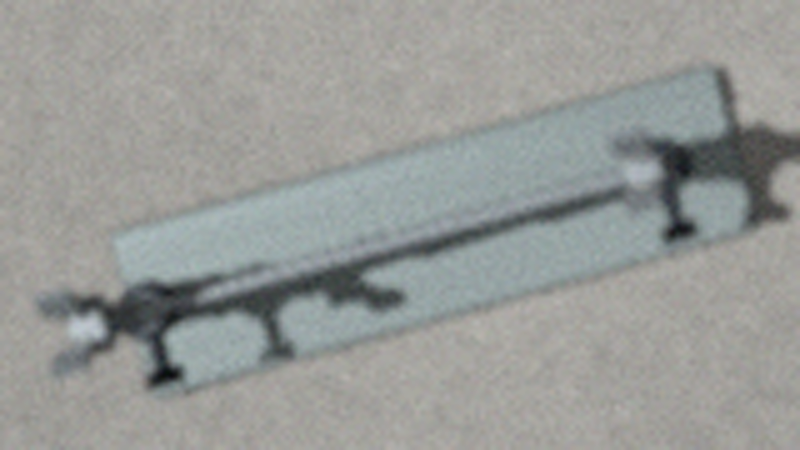

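Run:
```python
from h import *
s=arm.get_image("scene");t=arm.get_image("top")
S=lambda u,v,o,k:ray(s,(o[0]+u/k,o[1]+v/k)); T=lambda u,v,o,k:ray(t,(o[0]+u/k,o[1]+v/k))
def sp(u,v):return 145+u/5,165+v/5
def sr(u,v):return 310+u/4.5,120+v/4.5
def tp(u,v):return 330+u/5,230+v/5
def tr(u,v):return 145+u/5,250+v/5
np.set_printoptions(precision=1,suppress=True)
for a,b in [((65,400),(660,177)),((668,250),(78,405)),]:
    print("knob",[onz(t,tp(*a),66),[onz(s,sp(*b),66)]])
    print("knob other",onz(s,sp(78,405),66))
for n,a,b in [("knobR",(65,400),(660,177)),("knobL",(668,250),(78,405))]: print(n,tri([ray(t,tp(*a)),ray(s,sp(*b))]))
# sleeve
for n,d,(x0,y0,x1,y1) in [("s",s,(200,210,240,235)),("t",t,(380,280,425,305))]:
    g=d["image"][y0:y1,x0:x1].max(2);m=(g<50).astype(np.uint8);k,l,st,c=cv2.connectedComponentsWithStats(m);i=1+st[1:,4].argmax();print(n,st[i],c[i]+[x0,y0],onz(d,c[i]+[x0,y0],66))
print("plate top",[onz(t,tr(*p),10) for p in [(113,238),(715,67),(755,222),(165,395)]])
print("plate scn",[onz(s,sr(*p),10) for p in [(68,438),(135,548),(590,335)]])
for n,a,b in [("FR1",(55,303),(592,105)),("FR2",(70,360),(563,75)),("FL1",(632,143),(182,287)),("FL2",(640,195),(152,245))]: print(n,tri([ray(t,tr(*a)),ray(s,sr(*b))]))
for n,a,b in [("FRc",(62,331),(577,90)),("FLc",(636,169),(167,266))]: print(n,tri([ray(t,tr(*a)),ray(s,sr(*b))]))
```

```text
knob [array([465.5, -51.7,  66. ]), [array([468.6, -46.5,  66. ])]]
knob other [ 540.2 -306.    66. ]
knob [array([ 538. , -311.9,   66. ]), [array([ 540.2, -306. ,   66. ])]]
knob other [ 540.2 -306.    66. ]
knobR (array([465.6, -49.1,  62.8]), [np.float64(2.7878268328179097), np.float64(2.7878268328179336)])
knobL (array([ 538.2, -309.5,   64. ]), [np.float64(2.9152750931434555), np.float64(2.915275093143385)])
s [  5   4  32  17 205] [220.2 222.4] [ 503.9 -177.8   66. ]
t [  8   9  31  13 175] [402.8 294.7] [ 502.3 -180.8   66. ]
plate top [array([478.3, 349.4,  10. ]), array([564.3,  75.3,  10. ]), array([493.6,  54.6,  10. ]), array([407.7, 321.9,  10. ])]
plate scn [array([497.5,  60.1,  10. ]), array([570.6,  79.4,  10. ]), array([486.1, 352.3,  10. ])]
FR1 (array([462.7, 320. , 168.1]), [np.float64(1.5501863589676235), np.float64(1.5501863589677494)])
FR2 (array([440.7, 313.1, 167.7]), [np.float64(1.5354586805416492), np.float64(1.5354586805418953)])
FL1 (array([531.3,  98.8, 166.7]), [np.float64(3.363257479453757), np.float64(3.363257479453749)])
FL2 (array([510.8,  91.8, 173.9]), [np.float64(0.8840901227692644), np.float64(0.8840901227692575)])
FRc (array([451.8, 316.5, 168.1]), [np.float64(1.328551801398835), np.float64(1.3285518013989148)])
FLc (array([521. ,  95.3, 170.2]), [np.float64(2.1392817591661646), np.float64(2.139281759166158)])
```

Emit:
{"name": "step_arm", "arguments": {
  "series": [
    [0, 0, 0.3, 0, 0, 0],
    [0.05, -0.05, 0.43, 0, 0, -0.05],
    [0.12, -0.15, 0.43, 0, 0, -0.12],
    [0.19, -0.25, 0.43, 0, 0, -0.19],
    [0.26, -0.35, 0.43, 0, 0, -0.26],
    [0.33, -0.44, 0.43, 0, 0, -0.33],
    [0.4, -0.53, 0.43, 0, 0, -0.4],
    [0.48, -0.62, 0.43, 0, 0, -0.47],
    [0.55, -0.71, 0.43, 0, 0, -0.54],
    [0.62, -0.8, 0.43, 0, 0, -0.626],
    [0.7, -0.9, 0.43, 0, 0, -0.626],
    [0.77, -0.97, 0.43, 0, 0, -0.626]
  ],
  "jaw": 1
}}

```text
clock: 1.35
position: [422.0, 283.1, 402.7]
ee_rot: [0.806, -0.592, -0.0, -0.001]
contact_force: [0.4, 0.5, -0.4]
gripper_width: 85.5
```

Emit:
{"name": "step_arm", "arguments": {
  "series": [
    [0, 0, 0, 0, 0, 0],
    [0, 0, 0, 0, 0, 0]
  ]
}}

```text
clock: 1.52
position: [422.5, 283.3, 402.1]
ee_rot: [0.804, -0.594, -0.0, -0.0]
contact_force: [-0.1, 0.3, -0.6]
gripper_width: 85.3
```

Run:
```python
from h import *
d=arm.get_image("wrist");cv2.imwrite("pics/w1.png",d["image"][:,:,::-1]);s=arm.read_state();print(s["clock"],s["position"],s["ee_rot"],s["joints"]);print(np.round(d["world_from_camera"],3))
```

```text
1.5667 [421.740954   284.39671574 402.00106812] [ 8.05003123e-01 -5.93270542e-01 -1.67801029e-04 -8.21288480e-05] [ 9.12649615e-01  1.09445081e-01  5.63977807e-02 -3.39776542e-04
 -1.51759254e+00 -6.12066387e-01]
[[-9.55000e-01  2.84000e-01  8.00000e-02  4.42648e+02]
 [-2.95000e-01 -9.19000e-01 -2.61000e-01  2.16420e+02]
 [-0.00000e+00 -2.73000e-01  9.62000e-01  5.45146e+02]
 [ 0.00000e+00  0.00000e+00  0.00000e+00  1.00000e+00]]
```

View pics/w1.png

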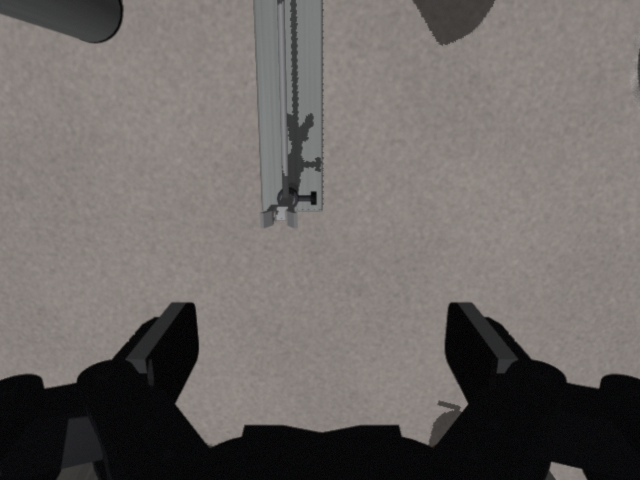

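Emit:
{"name": "step_arm", "arguments": {
  "series": [
    [0.08, -0.11, 0, 0, 0, 0],
    [0.16, -0.21, 0, 0, 0, 0],
    [0.16, -0.21, 0, 0, 0, 0],
    [0.16, -0.21, 0, 0, 0, 0],
    [0.16, -0.21, 0, 0, 0, 0]
  ]
}}

```text
clock: 1.98
position: [485.3, 201.7, 401.6]
ee_rot: [0.806, -0.592, -0.0, 0.0]
contact_force: [0.2, -0.9, 0.3]
gripper_width: 85.5
```

Run:
```python
from h import *
d=arm.get_image("wrist");cv2.imwrite("pics/w2.png",d["image"][:,:,::-1]);s=arm.read_state();print(s["clock"],s["position"],s["ee_rot"]);print(np.round(d["world_from_camera"],3).tolist())
np.save("w2.npy",d,allow_pickle=True)
crop(d,250,30,400,130,"w2a",5);crop(d,250,270,400,370,"w2b",5)
```

```text
2.0333 [484.96931046 202.12443733 401.75417782] [ 8.05985075e-01 -5.91935795e-01 -2.41182602e-04  1.22814400e-04]
[[-0.954, 0.288, 0.082, 505.926], [-0.3, -0.918, -0.26, 134.968], [0.001, -0.273, 0.962, 544.618], [0.0, 0.0, 0.0, 1.0]]
```

View pics/w2.png

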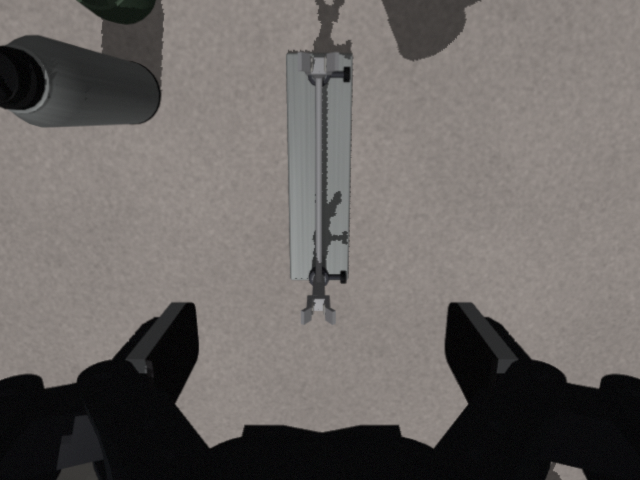

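View pics/w2a.png

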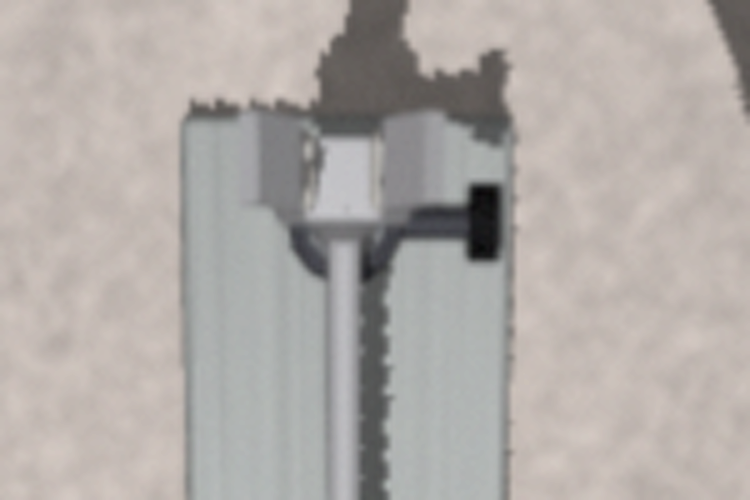

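View pics/w2b.png

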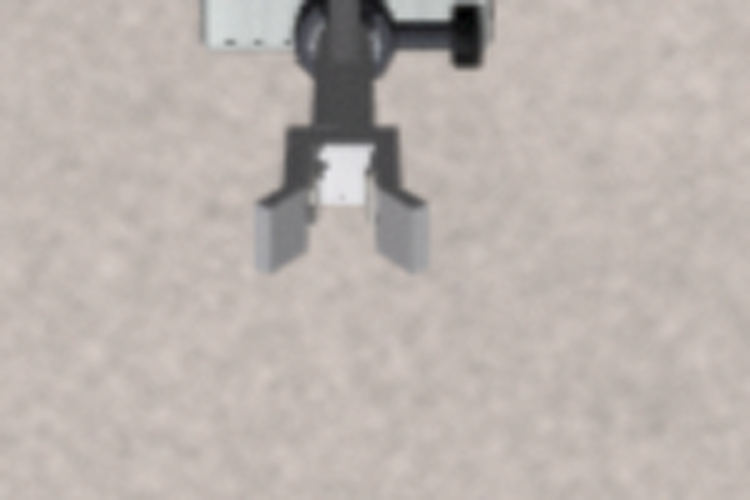

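Run:
```python
from h import *
d=np.load("w2.npy",allow_pickle=True).item()
np.set_printoptions(precision=1,suppress=True)
a=(318.4,317.6);b=(319,61.7)
for z in (160,165,169,175):
    A=onz(d,a,z);B=onz(d,b,z);v=A-B;print(z,A,B,np.linalg.norm(v),np.arctan2(-v[0],v[1]),(A+B)/2)
fa=(250+345/5,270+175/5);fb=(250+343/5,30+177/5)
for z in (130,139,145):
    A=onz(d,fa,z);B=onz(d,fb,z);v=A-B;print(z,A,B,np.linalg.norm(v),np.arctan2(-v[0],v[1]),(A+B)/2)
# plate corners near/far at z=10
P=[(250+185/5,30+118/5),(250+510/5,30+118/5),(250+207/5,270+48/5),(250+490/5,270+48/5)]
Q=[onz(d,p,10) for p in P];print(Q,np.mean(Q,0))
v=Q[2]-Q[0];print(np.arctan2(-v[0],v[1]),np.linalg.norm(v),np.linalg.norm(Q[1]-Q[0]))
```

```text
160 [449.8 322.6 160. ] [521.2  91.9 160. ] 241.4173988487588 0.30023656079911254 [485.5 207.2 160. ]
165 [450.6 320.1 165. ] [521.   92.5 165. ] 238.27899297961378 0.3002365607991128 [485.8 206.3 165. ]
169 [451.2 318.2 169. ] [520.9  92.9 169. ] 235.7682682842977 0.3002365607991127 [486.  205.6 169. ]
175 [452.  315.2 175. ] [520.6  93.6 175. ] 232.00218124132368 0.3002365607991128 [486.3 204.4 175. ]
130 [449.3 322.6 130. ] [521.8  91.7 130. ] 242.00723075103252 0.3042882813940136 [485.6 207.2 130. ]
139 [450.6 318.6 139. ] [521.5  92.7 139. ] 236.75404411462813 0.3042882813940137 [486.  205.6 139. ]
145 [451.4 315.8 145. ] [521.3  93.3 145. ] 233.25191969035845 0.3042882813940136 [486.3 204.6 145. ]
[array([566.1,  77.9,  10. ]), array([492.5,  54.8,  10. ]), array([480.4, 352. ,  10. ]), array([406.4, 328.8,  10. ])] [486.3 203.4  10. ]
0.30329066957496825 287.1903524254295 77.12611058249318
```

Emit:
{"name": "step_arm", "arguments": {
  "series": [
    [0, -0.1, 0, 0, 0, 0],
    [0, -0.2, 0, 0, 0, 0],
    [0.01, -0.3, 0, 0, 0, -0.01],
    [0.02, -0.4, 0, 0, 0, -0.02],
    [0.02, -0.5, -0.05, 0, 0, -0.02],
    [0.03, -0.6, -0.1, 0, 0, -0.02],
    [0.03, -0.7, -0.15, 0, 0, -0.02],
    [0.04, -0.8, -0.2, 0, 0, -0.02],
    [0.045, -0.88, -0.25, 0, 0, -0.02],
    [0.045, -0.95, -0.25, 0, 0, -0.02],
    [0.045, -0.95, -0.25, 0, 0, -0.02],
    [0.045, -0.95, -0.25, 0, 0, -0.02]
  ]
}}

```text
clock: 3.03
position: [503.4, -178.9, 301.2]
ee_rot: [0.796, -0.605, -0.001, 0.0]
contact_force: [0.5, 0.4, -0.3]
gripper_width: 85.6
```

Run:
```python
from h import *
d=arm.get_image("wrist");cv2.imwrite("pics/w3.png",d["image"][:,:,::-1]);s=arm.read_state();print(s["clock"],s["position"],s["ee_rot"])
np.save("w3.npy",d,allow_pickle=True)
```

```text
3.0833 [ 503.75242816 -178.0172272   301.97058088] [ 7.96506430e-01 -6.04630052e-01 -8.05284366e-05 -2.87216617e-05]
```

View pics/w3.png

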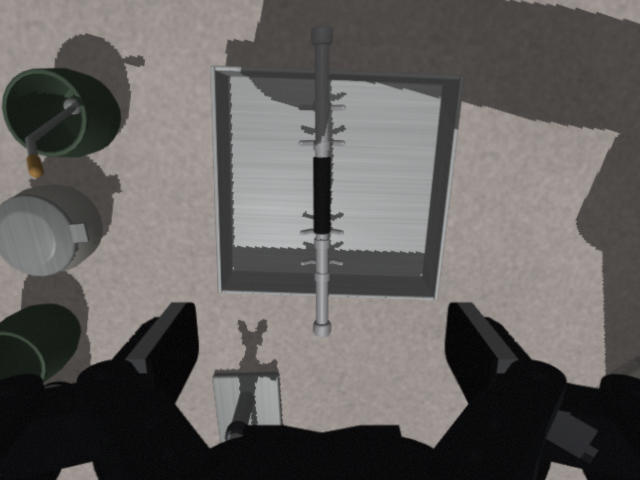

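Run:
```python
from h import *
d=np.load("w3.npy",allow_pickle=True).item()
np.set_printoptions(precision=1,suppress=True)
crop(d,280,10,370,110,"w3a",5);crop(d,280,260,370,350,"w3b",5)
g=d["image"][140:250,300:345].max(2);m=(g<40).astype(np.uint8)
k,l,st,c=cv2.connectedComponentsWithStats(m);i=1+st[1:,4].argmax();x,y,w,h,_=st[i];print(st[i],c[i])
r=np.argwhere(l==i)
top=(300+c[i][0],140+y);bot=(300+c[i][0],140+y+h)
for rr in(y+5,y+h-6): print(rr+140,r[r[:,0]==rr][:,1].mean()+300)
A=onz(d,bot,72);B=onz(d,top,72);print(A,B,np.linalg.norm(A-B),(A+B)/2)
K=[onz(d,p,66) for p in[(322,335),(322,26)]];v=K[0]-K[1];print(K,np.linalg.norm(v),np.arctan2(-v[0],v[1]),(K[0]+K[1])/2)
```

```text
[  14   17   17   77 1222] [21.6 54.7]
162 321.5
228 321.5
[ 493.2 -145.8   72. ] [ 512.1 -213.5   72. ] 70.29548570285567 [ 502.6 -179.6   72. ]
[array([463.9, -42.2,  66. ]), array([ 540.4, -316.2,   66. ])] 284.4285089256812 0.27248002570049634 [ 502.1 -179.2   66. ]
```

View pics/w3a.png

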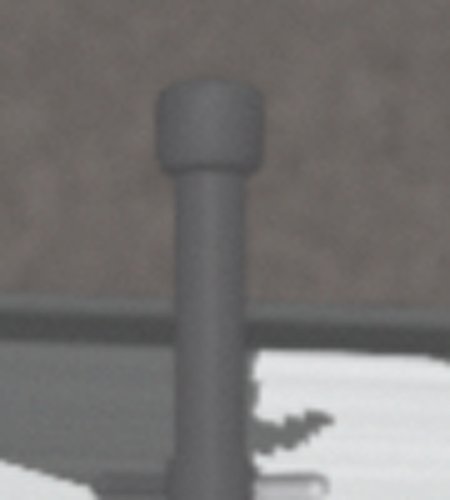

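View pics/w3b.png

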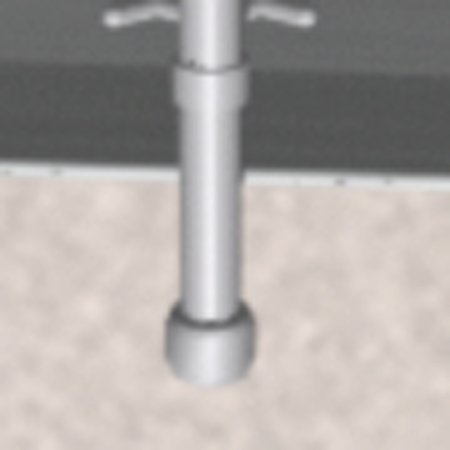

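Emit:
{"name": "step_arm", "arguments": {
  "series": [
    [-0.002, -0.002, -0.1, 0, 0, 0],
    [-0.002, -0.002, -0.2, 0, 0, 0],
    [-0.002, -0.002, -0.3, 0, 0, 0],
    [-0.002, -0.002, -0.4, 0, 0, 0],
    [-0.002, -0.002, -0.48, 0, 0, 0],
    [-0.002, -0.002, -0.54, 0, 0, 0],
    [-0.002, -0.002, -0.59, 0, 0, 0],
    [-0.002, -0.002, -0.62, 0, 0, 0],
    [-0.002, -0.002, -0.634, 0, 0, 0],
    [-0.002, -0.002, -0.634, 0, 0, 0],
    [-0.002, -0.002, -0.634, 0, 0, 0]
  ]
}}

```text
clock: 4.0
position: [503.7, -178.6, 49.3]
ee_rot: [0.797, -0.604, 0.001, -0.0]
contact_force: [-0.6, -0.2, -0.7]
gripper_width: 85.3
```

Run:
```python
from h import *
d=arm.get_image("wrist");cv2.imwrite("pics/w4.png",d["image"][:,:,::-1]);s=arm.read_state();print(s["clock"],s["position"],s["ee_rot"],s["contact_force"])
```

```text
4.05 [ 503.91676061 -178.92668736   49.70925504] [ 7.96790457e-01 -6.04254256e-01  1.14957695e-03 -6.63167146e-04] [-0.01157473  0.17692101  0.64473312]
```

View pics/w4.png

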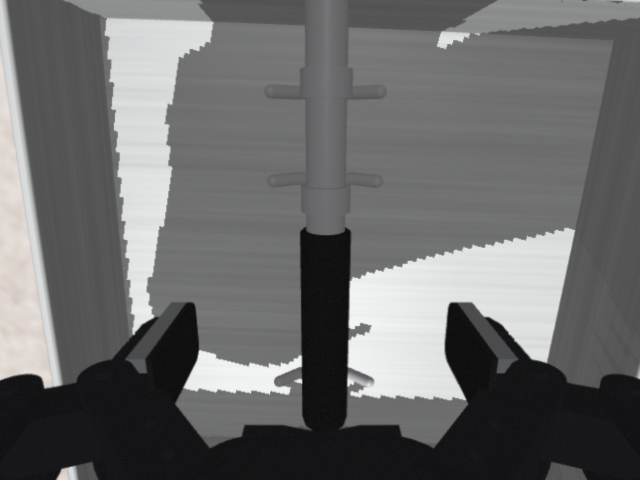

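Emit:
{"name": "step_arm", "arguments": {
  "series": [
    [0, 0, -0.003, 0, 0, 0],
    [0, 0, -0.003, 0, 0, 0],
    [0, 0, -0.003, 0, 0, 0],
    [0, 0, -0.003, 0, 0, 0],
    [0, 0, -0.003, 0, 0, 0],
    [0, 0, -0.003, 0, 0, 0],
    [0, 0, -0.003, 0, 0, 0],
    [0, 0, -0.003, 0, 0, 0],
    [0, 0, -0.003, 0, 0, 0],
    [0, 0, -0.003, 0, 0, 0],
    [0, 0, -0.003, 0, 0, 0],
    [0, 0, -0.003, 0, 0, 0]
  ],
  "jaw": -1
}}

```text
clock: 5.05
position: [502.4, -179.9, 47.4]
ee_rot: [0.796, -0.605, -0.0, 0.0]
contact_force: [-1.6, -1.7, 5.1]
gripper_width: 14.2
```

Emit:
{"name": "step_arm", "arguments": {
  "series": [
    [0, 0, 0.01, 0, 0, 0],
    [0, 0, 0.03, 0, 0, 0],
    [0, 0, 0.06, 0, 0, 0],
    [0, 0, 0.08, 0, 0, 0],
    [0, 0, 0.1, 0, 0, 0],
    [0, 0, 0.12, 0, 0, 0],
    [0, 0, 0.15, 0, 0, 0],
    [0, 0, 0.15, 0, 0, 0],
    [0, 0, 0.15, 0, 0, 0]
  ]
}}

```text
clock: 5.8
position: [502.9, -179.6, 107.8]
ee_rot: [0.796, -0.605, 0.001, -0.001]
contact_force: [0.8, -0.9, -2.5]
gripper_width: 14.1
```

Run:
```python
from h import *
d=arm.get_image("wrist");cv2.imwrite("pics/w5.png",d["image"][:,:,::-1]);s=arm.read_state();print(s["clock"],s["position"],s["ee_rot"],s["contact_force"],s["gripper_width"],s["wrist_torque"])
d=arm.get_image("scene");crop(d,145,150,305,270,"s5",5)
```

```text
5.85 [ 502.34734494 -179.55995517  107.05349953] [ 7.96120625e-01 -6.05137922e-01 -1.44481218e-04 -1.55246519e-04] [ 1.02983208 -0.05980087 -3.50133756] 13.731293577987353 [ 0.01133081  0.00256184 -0.03638849]
```

View pics/w5.png

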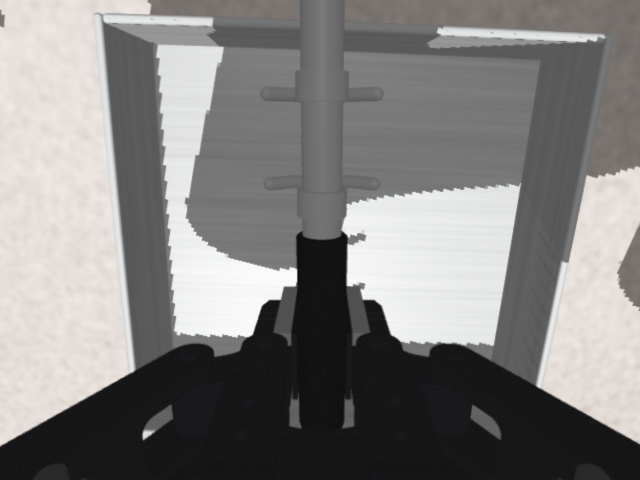

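View pics/s5.png

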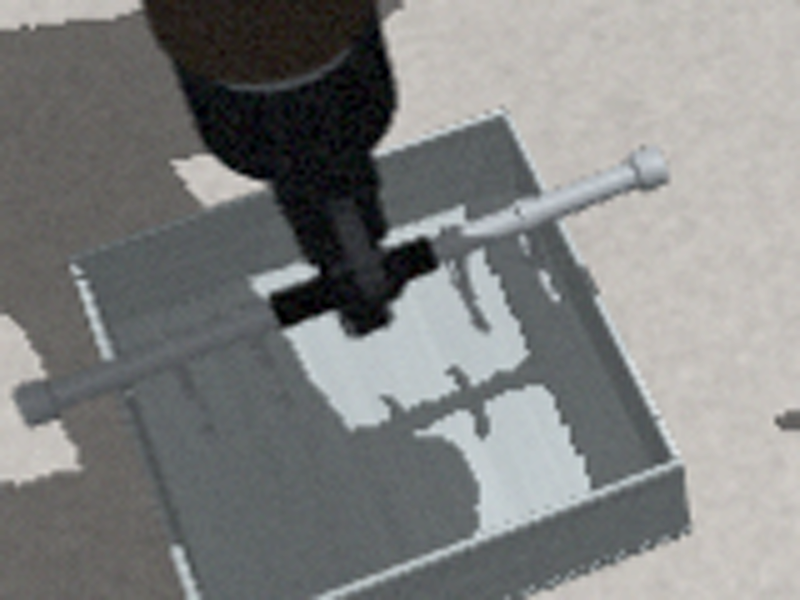

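Emit:
{"name": "step_arm", "arguments": {
  "series": [
    [0, 0, 0.05, 0, 0, 0],
    [0, 0, 0.1, 0, 0, 0],
    [0, 0, 0.16, 0, 0, 0],
    [0, 0, 0.22, 0, 0, 0],
    [0, 0, 0.28, 0, 0, 0],
    [0, 0.01, 0.32, 0, 0, 0],
    [0, 0.04, 0.335, 0, 0, 0],
    [0, 0.08, 0.335, 0, 0, 0],
    [0, 0.13, 0.335, 0, 0, 0],
    [0, 0.19, 0.335, 0, 0, 0],
    [0, 0.25, 0.335, 0, 0, 0],
    [0, 0.31, 0.335, 0, 0, 0]
  ]
}}

```text
clock: 6.9
position: [501.4, -54.1, 239.4]
ee_rot: [0.796, -0.605, -0.001, 0.001]
contact_force: [1.2, -0.4, -3.2]
gripper_width: 14.0
```

Emit:
{"name": "step_arm", "arguments": {
  "series": [
    [0, 0.06, 0, 0, 0, 0.003],
    [-0.01, 0.12, 0, 0, 0, 0.006],
    [-0.01, 0.18, 0, 0, 0, 0.009],
    [-0.02, 0.25, 0, 0, 0, 0.012],
    [-0.02, 0.32, 0, 0, 0, 0.015],
    [-0.03, 0.39, 0, 0, 0, 0.019],
    [-0.03, 0.46, 0, 0, 0, 0.019],
    [-0.04, 0.52, 0, 0, 0, 0.019],
    [-0.04, 0.57, 0, 0, 0, 0.019],
    [-0.04, 0.61, 0, 0, 0, 0.019],
    [-0.04, 0.64, 0, 0, 0, 0.019],
    [-0.04, 0.65, 0, 0, 0, 0.019]
  ]
}}

```text
clock: 7.9
position: [485.8, 205.9, 239.7]
ee_rot: [0.806, -0.592, -0.001, 0.001]
contact_force: [0.2, 0.2, -3.0]
gripper_width: 14.0
```

Emit:
{"name": "step_arm", "arguments": {
  "series": [
    [0, 0, 0, 0, 0, 0],
    [0, 0, 0, 0, 0, 0],
    [0, 0, 0, 0, 0, 0]
  ]
}}

```text
clock: 8.15
position: [486.4, 203.5, 241.0]
ee_rot: [0.805, -0.593, -0.0, 0.0]
contact_force: [-0.3, -0.4, -3.1]
gripper_width: 14.1
```

Run:
```python
from h import *
d=arm.get_image("wrist");cv2.imwrite("pics/w6.png",d["image"][:,:,::-1]);s=arm.read_state();print(s["clock"],s["position"],s["ee_rot"],s["contact_force"],s["gripper_width"],s["wrist_torque"])
d=arm.get_image("scene");crop(d,310,80,470,250,"s6",3.5)
d=arm.get_image("top");crop(d,135,230,335,340,"t6",4)
```

```text
8.2 [486.49704258 203.42191212 241.08188493] [ 8.04831840e-01 -5.93502860e-01 -9.55490621e-05  2.32914341e-04] [-0.46669237 -0.45286301 -2.30086959] 14.205246773641194 [-0.06513369 -0.02550764  0.00580726]
```

View pics/w6.png

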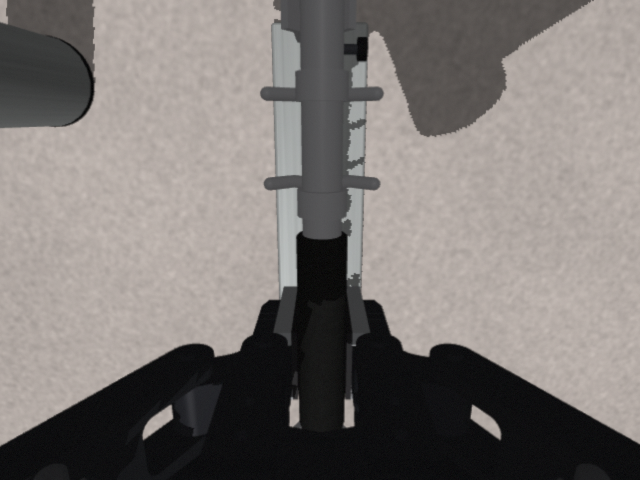

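View pics/s6.png

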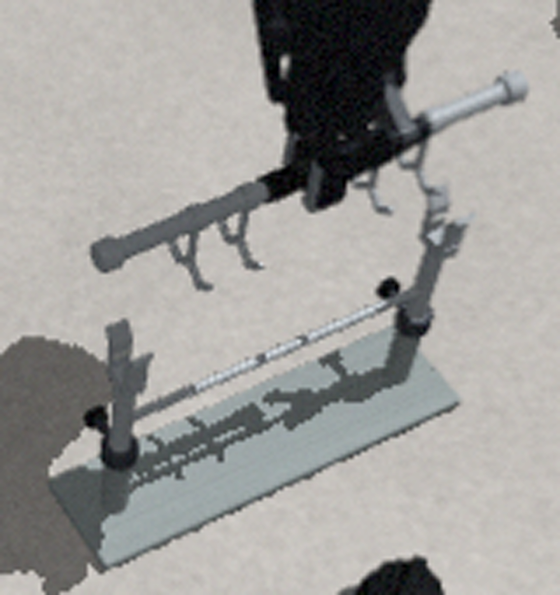

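View pics/t6.png

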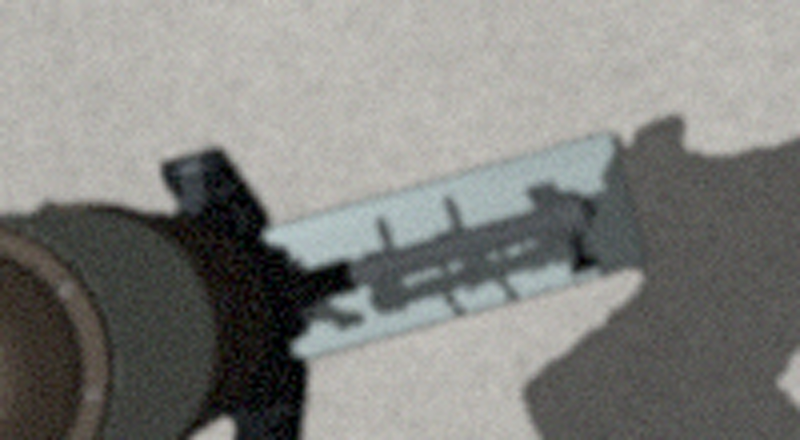

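Emit:
{"name": "step_arm", "arguments": {
  "series": [
    [0, 0, -0.03, 0, 0, 0],
    [0, 0.002, -0.07, 0, 0, 0],
    [0, 0.002, -0.1, 0, 0, 0],
    [0, 0.002, -0.13, 0, 0, 0],
    [0, 0.002, -0.15, 0, 0, 0],
    [0, 0.002, -0.16, 0, 0, 0],
    [0, 0.002, -0.16, 0, 0, 0],
    [0, 0.002, -0.16, 0, 0, 0]
  ]
}}

```text
clock: 8.97
position: [487.0, 205.1, 177.7]
ee_rot: [0.805, -0.593, 0.0, -0.0]
contact_force: [0.2, 0.7, -2.5]
gripper_width: 14.0
```

Run:
```python
from h import *
s=arm.read_state();print(s["clock"],s["position"],s["ee_rot"],s["contact_force"],s["wrist_torque"])
d=arm.get_image("wrist");crop(d,230,0,410,150,"w7",4)
d=arm.get_image("scene");crop(d,310,110,470,220,"s7",5)
```

```text
8.9667 [486.98118847 205.08993553 177.67027412] [ 8.05151958e-01 -5.93068440e-01  2.40584387e-04 -3.03324153e-04] [ 0.20424155  0.73186618 -2.45658999] [-0.00520752 -0.00515112 -0.00544821]
```

View pics/w7.png

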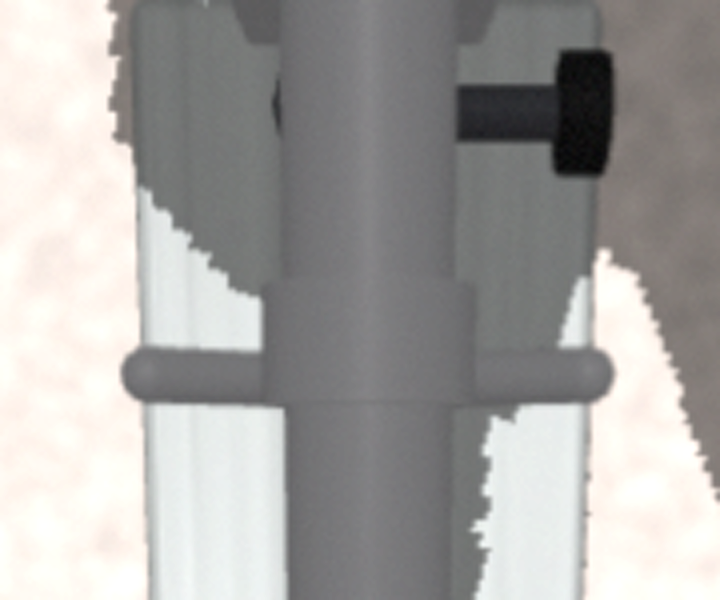

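View pics/s7.png

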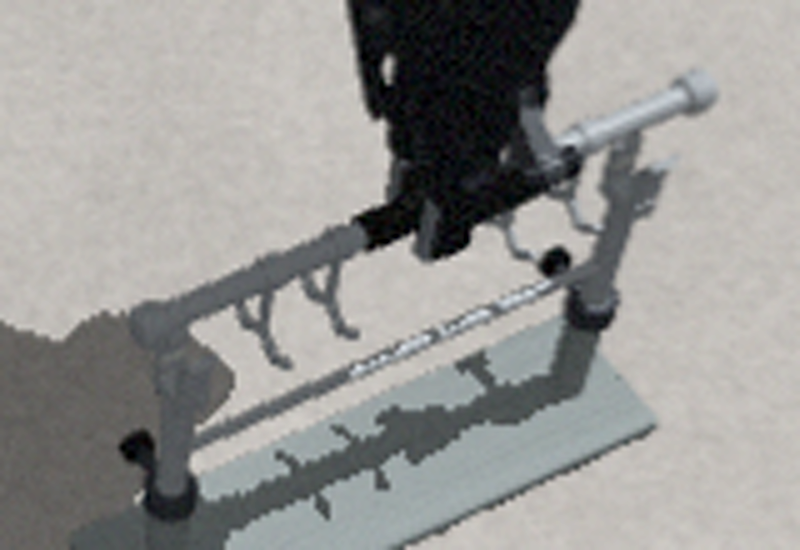

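Emit:
{"name": "step_arm", "arguments": {
  "series": [
    [0, 0, -0.01, 0, 0, 0],
    [0, 0, -0.02, 0, 0, 0],
    [0, 0, -0.03, 0, 0, 0],
    [0, 0, -0.035, 0, 0, 0],
    [0, 0, -0.04, 0, 0, 0],
    [0, 0, -0.04, 0, 0, 0]
  ]
}}

```text
clock: 9.57
position: [486.3, 204.9, 160.6]
ee_rot: [0.805, -0.593, -0.0, 0.001]
contact_force: [0.6, 0.2, -3.0]
gripper_width: 14.4
```

Emit:
{"name": "step_arm", "arguments": {
  "series": [
    [0, 0, -0.005, 0, 0, 0],
    [0, 0, -0.01, 0, 0, 0],
    [0, 0, -0.015, 0, 0, 0],
    [0, 0, -0.02, 0, 0, 0],
    [0, 0, -0.02, 0, 0, 0],
    [0, 0, -0.02, 0, 0, 0]
  ]
}}

```text
clock: 10.07
position: [486.6, 205.1, 153.1]
ee_rot: [0.805, -0.593, -0.0, 0.0]
contact_force: [0.3, 0.4, -2.2]
gripper_width: 14.2
```

Run:
```python
from h import *
s=arm.read_state();print(s["clock"],s["position"],s["ee_rot"],s["contact_force"],s["wrist_torque"])
d=arm.get_image("wrist");crop(d,230,0,410,150,"w8",4)
d=arm.get_image("scene");crop(d,310,110,470,220,"s8",5)
```

```text
10.0667 [486.59624442 205.06239256 153.11858522] [ 8.05160610e-01 -5.93056813e-01 -1.82413522e-05  9.23106059e-05] [ 0.32185532  0.3736581  -2.16333838] [ 0.03582088 -0.01129181 -0.05653804]
```

View pics/w8.png

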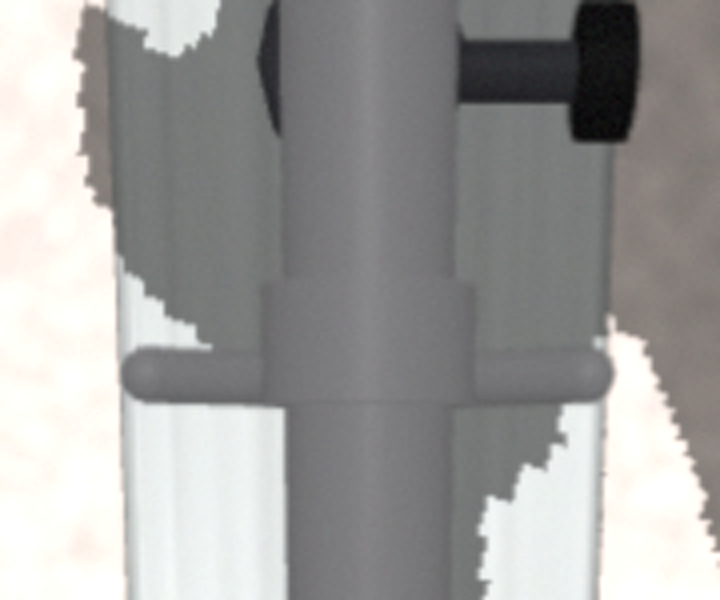

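View pics/s8.png

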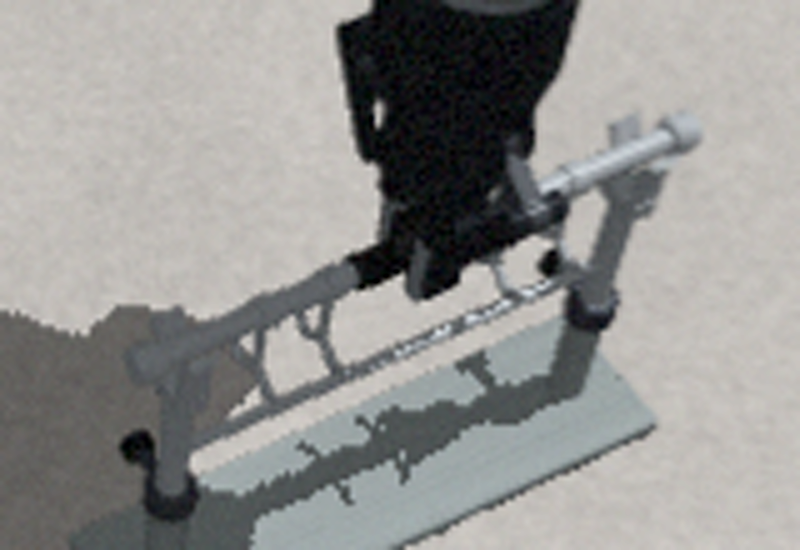

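Emit:
{"name": "step_arm", "arguments": {
  "series": [
    [0, 0, -0.005, 0, 0, 0],
    [0, 0, -0.01, 0, 0, 0],
    [0, 0, -0.01, 0, 0, 0],
    [0, 0, -0.01, 0, 0, 0]
  ]
}}

```text
clock: 10.5
position: [486.7, 205.1, 149.1]
ee_rot: [0.805, -0.593, 0.0, 0.0]
contact_force: [0.4, -0.2, -3.2]
gripper_width: 14.2
```

Emit:
{"name": "step_arm", "arguments": {
  "series": [
    [0, 0, -0.004, 0, 0, 0],
    [0, 0, -0.007, 0, 0, 0],
    [0, 0, -0.007, 0, 0, 0],
    [0, 0, -0.007, 0, 0, 0]
  ]
}}

```text
clock: 10.83
position: [487.1, 205.3, 146.6]
ee_rot: [0.805, -0.593, 0.0, -0.001]
contact_force: [0.1, -0.2, -2.6]
gripper_width: 14.2
```

Emit:
{"name": "step_arm", "arguments": {
  "series": [
    [0, 0, -0.003, 0, 0, 0],
    [0, 0, -0.005, 0, 0, 0],
    [0, 0, -0.005, 0, 0, 0],
    [0, 0, -0.005, 0, 0, 0]
  ]
}}

```text
clock: 11.17
position: [487.4, 205.5, 145.9]
ee_rot: [0.805, -0.593, 0.001, -0.001]
contact_force: [-0.3, 0.1, 4.7]
gripper_width: 14.4
```

Emit:
{"name": "step_arm", "arguments": {
  "series": [
    [0, 0, 0, 0, 0, 0],
    [0, 0, 0, 0, 0, 0]
  ]
}}

```text
clock: 11.33
position: [487.4, 205.5, 145.8]
ee_rot: [0.805, -0.593, 0.001, -0.001]
contact_force: [0.3, -0.2, 5.5]
gripper_width: 14.0
```

Run:
```python
from h import *
s=arm.read_state();print(s["clock"],s["position"],s["ee_rot"],s["contact_force"],s["wrist_torque"])
d=arm.get_image("wrist");crop(d,230,0,410,150,"w9",4)
d=arm.get_image("scene");crop(d,310,110,470,220,"s9",5)
```

```text
11.3333 [487.38212005 205.46912169 145.83229403] [ 8.05329296e-01 -5.92826370e-01  6.43380932e-04 -1.09835219e-03] [ 0.30060829 -0.18489232  5.46558781] [-0.04651288  0.076259   -0.02066164]
```

View pics/s9.png

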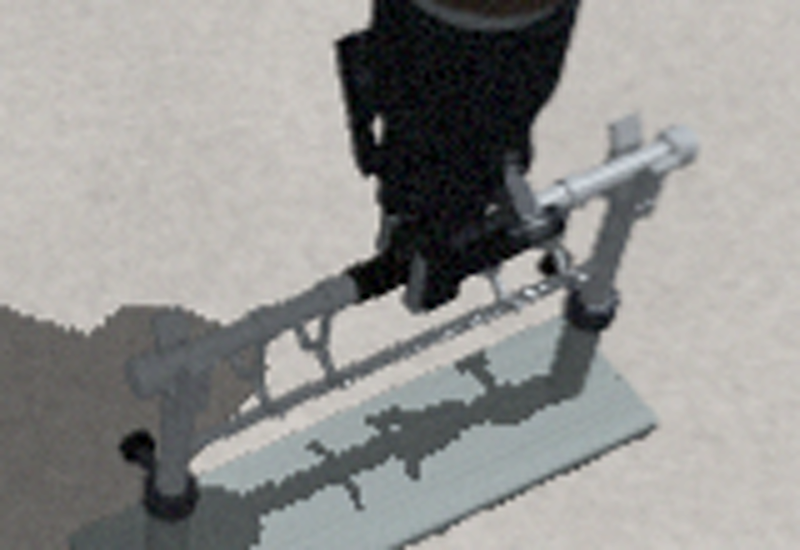

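Emit:
{"name": "step_arm", "arguments": {
  "series": [
    [0, 0, -0.002, 0, 0, 0],
    [0, 0, -0.002, 0, 0, 0],
    [0, 0, -0.002, 0, 0, 0]
  ]
}}

```text
clock: 11.68
position: [487.4, 205.5, 145.7]
ee_rot: [0.805, -0.593, 0.001, -0.001]
contact_force: [-2.3, -0.6, 8.9]
gripper_width: 14.5
```

Emit:
{"name": "step_arm", "arguments": {
  "series": [
    [0, 0, -0.002, 0, 0, 0],
    [0, 0, -0.002, 0, 0, 0],
    [0, 0, -0.002, 0, 0, 0]
  ]
}}

```text
clock: 11.93
position: [487.6, 205.5, 145.3]
ee_rot: [0.806, -0.593, 0.001, -0.001]
contact_force: [-2.8, -1.0, 11.3]
gripper_width: 14.2
```

Emit:
{"name": "step_arm", "arguments": {
  "series": [
    [-0.003, -0.001, -0.001, 0, 0, 0],
    [-0.003, -0.001, -0.001, 0, 0, 0],
    [-0.003, -0.001, -0.001, 0, 0, 0]
  ]
}}

```text
clock: 12.18
position: [487.4, 205.5, 145.4]
ee_rot: [0.806, -0.592, 0.002, -0.003]
contact_force: [0.7, -1.1, 9.8]
gripper_width: 13.9
```

Emit:
{"name": "step_arm", "arguments": {
  "series": [
    [0, 0, -0.002, 0, 0, 0],
    [0, 0, -0.002, 0, 0, 0],
    [0, 0, -0.002, 0, 0, 0]
  ]
}}

```text
clock: 12.43
position: [487.6, 205.6, 145.0]
ee_rot: [0.806, -0.592, 0.002, -0.003]
contact_force: [1.0, -0.8, 12.7]
gripper_width: 14.0
```

Run:
```python
from h import *
s=arm.read_state();print(s["position"],s["ee_rot"],s["contact_force"],s["wrist_torque"])
```

```text
[487.62974475 205.60784062 144.95637257] [ 0.80562368 -0.59241856  0.00179506 -0.00274327] [ 1.03150866 -0.76228235 12.66841425] [-0.23199006  0.01050635 -0.02219269]
```

Emit:
{"name": "step_arm", "arguments": {
  "series": [
    [0, 0, -0.002, 0, 0, 0],
    [0, 0, -0.002, 0, 0, 0],
    [0, 0, -0.002, 0, 0, 0]
  ]
}}

```text
clock: 12.68
position: [487.1, 205.4, 142.9]
ee_rot: [0.805, -0.593, 0.001, -0.002]
contact_force: [1.7, -0.8, 3.3]
gripper_width: 14.5
```

Run:
```python
from h import *
s=arm.read_state();print(s["position"],s["ee_rot"],s["contact_force"],s["wrist_torque"])
```

```text
[487.05058794 205.42003283 142.92606269] [ 0.80531137 -0.59284628  0.00116622 -0.00234951] [ 1.73089213 -0.79532637  3.31328156] [ 0.07801423 -0.56821232 -0.08222589]
```

Emit:
{"name": "step_arm", "arguments": {
  "series": [
    [0, 0, -0.002, 0, 0, 0],
    [0, 0, -0.004, 0, 0, 0],
    [0, 0, -0.004, 0, 0, 0],
    [0, 0, -0.004, 0, 0, 0]
  ]
}}

```text
clock: 13.02
position: [487.1, 205.6, 141.2]
ee_rot: [0.805, -0.593, 0.001, -0.002]
contact_force: [1.3, -1.0, 9.4]
gripper_width: 14.1
```

Run:
```python
from h import *
s=arm.read_state();print(s["clock"],s["position"],s["ee_rot"],s["contact_force"],s["wrist_torque"])
d=arm.get_image("wrist");cv2.imwrite("pics/w10.png",d["image"][:,:,::-1])
d=arm.get_image("scene");crop(d,310,110,470,220,"s10",5)
```

```text
13.0167 [487.06846898 205.58594731 141.19608966] [ 0.80546959 -0.59263209  0.00112395 -0.00216331] [ 1.26288227 -0.99899788  9.37535716] [ 0.22412469 -0.18312184  0.0188996 ]
```

View pics/s10.png

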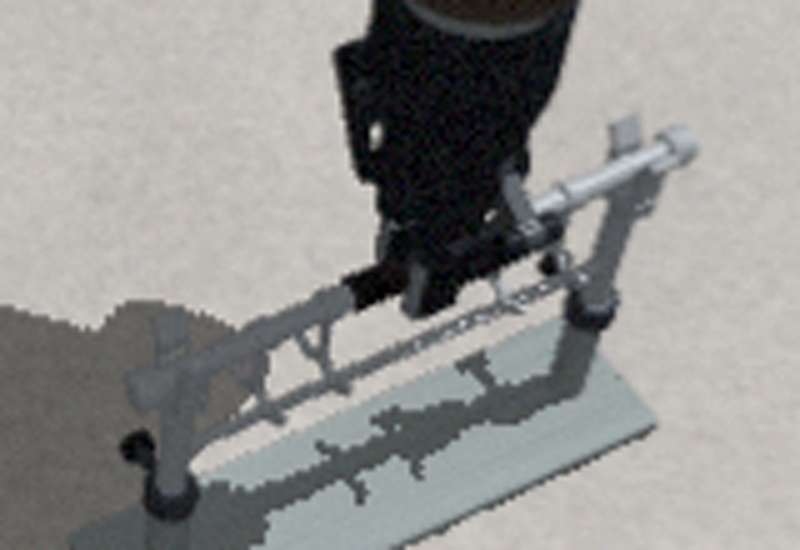

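View pics/w10.png

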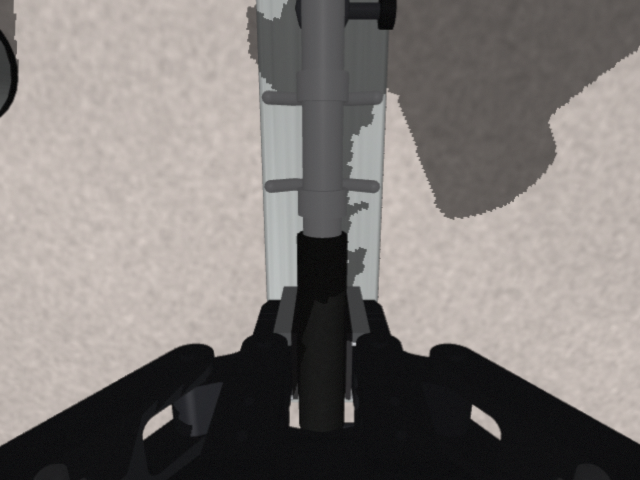

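Emit:
{"name": "step_arm", "arguments": {
  "series": [
    [0, 0, -0.002, 0, 0, 0],
    [0, 0, -0.002, 0, 0, 0],
    [0, 0, -0.002, 0, 0, 0]
  ]
}}

```text
clock: 13.37
position: [486.8, 205.6, 139.8]
ee_rot: [0.805, -0.593, 0.001, -0.002]
contact_force: [2.2, 0.3, 4.3]
gripper_width: 13.8
```

Emit:
{"name": "step_arm", "arguments": {
  "series": [
    [0, 0, -0.002, 0, 0, 0],
    [0, 0, -0.002, 0, 0, 0],
    [0, 0, -0.002, 0, 0, 0]
  ]
}}

```text
clock: 13.62
position: [486.8, 205.8, 137.2]
ee_rot: [0.805, -0.593, 0.001, -0.002]
contact_force: [6.8, 2.2, -2.0]
gripper_width: 14.3
```

Run:
```python
from h import *
s=arm.read_state();print(s["clock"],s["position"],s["ee_rot"],s["contact_force"],s["wrist_torque"])
```

```text
13.6167 [486.82727002 205.75195398 137.1919014 ] [ 8.05206267e-01 -5.92991632e-01  6.05172460e-04 -1.85087714e-03] [ 6.76993387  2.18196372 -1.95811186] [ 0.63853006 -1.75153622 -0.02427788]
```

Emit:
{"name": "step_arm", "arguments": {
  "series": [
    [0.003, 0.001, 0, 0, 0, 0],
    [0.003, 0.001, 0, 0, 0, 0],
    [0.003, 0.001, 0, 0, 0, 0]
  ]
}}

```text
clock: 13.87
position: [486.9, 205.7, 137.2]
ee_rot: [0.805, -0.593, -0.0, -0.0]
contact_force: [3.9, 4.3, -1.3]
gripper_width: 14.2
```

Run:
```python
from h import *
s=arm.read_state();print(s["clock"],s["position"],s["ee_rot"],s["contact_force"],s["wrist_torque"])
d=arm.get_image("wrist");cv2.imwrite("pics/w11.png",d["image"][:,:,::-1])
d=arm.get_image("scene");crop(d,310,110,470,220,"s11",5)
```

```text
13.8667 [486.88314309 205.68018771 137.17387887] [ 8.05173452e-01 -5.93039178e-01 -6.05169389e-05 -4.91127868e-04] [ 3.89656897  4.33664633 -1.31955175] [ 0.9863268  -0.98706258 -0.0605336 ]
```

View pics/s11.png

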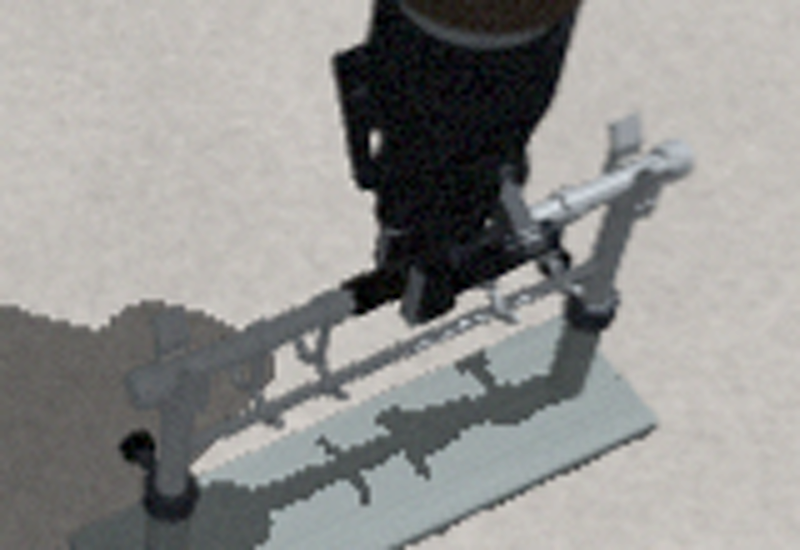

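View pics/w11.png

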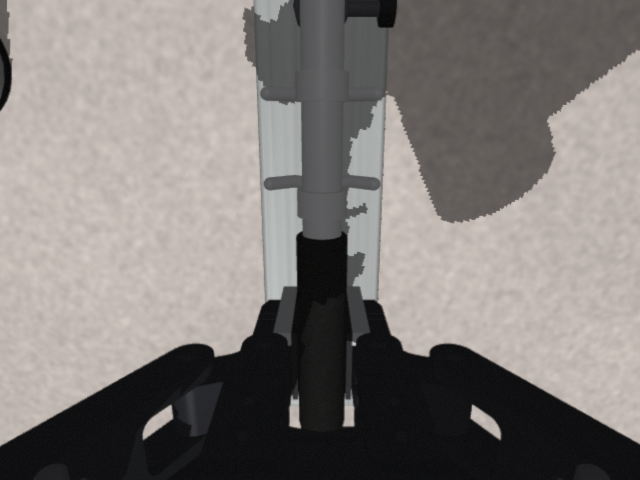

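Emit:
{"name": "step_arm", "arguments": {
  "series": [
    [0, -0.002, -0.002, 0, 0, 0],
    [0, -0.002, -0.003, 0, 0, 0],
    [0, -0.002, -0.003, 0, 0, 0]
  ]
}}

```text
clock: 14.22
position: [487.0, 205.7, 137.1]
ee_rot: [0.805, -0.593, -0.0, -0.001]
contact_force: [1.1, 5.2, 2.4]
gripper_width: 14.0
```

Emit:
{"name": "step_arm", "arguments": {
  "series": [
    [0.002, -0.002, -0.002, 0, 0, 0],
    [0.002, -0.002, -0.003, 0, 0, 0],
    [0.002, -0.002, -0.003, 0, 0, 0]
  ]
}}

```text
clock: 14.47
position: [487.2, 205.6, 137.0]
ee_rot: [0.805, -0.593, -0.001, -0.002]
contact_force: [-4.4, 7.7, 9.8]
gripper_width: 14.1
```

Run:
```python
from h import *
s=arm.read_state();print(s["clock"],s["position"],s["ee_rot"],s["contact_force"],s["wrist_torque"])
```

```text
14.4667 [487.18306716 205.58117341 137.00204688] [ 8.05370346e-01 -5.92769024e-01 -5.17876798e-04 -1.79512119e-03] [-4.38221444  7.74741914  9.75853382] [ 2.20156331  1.37939674 -0.02885975]
```

Emit:
{"name": "step_arm", "arguments": {
  "series": [
    [-0.002, 0.006, 0.003, 0, 0, 0],
    [-0.002, 0.006, 0.003, 0, 0, 0],
    [-0.002, 0.006, 0.003, 0, 0, 0]
  ]
}}

```text
clock: 14.72
position: [486.9, 205.8, 137.1]
ee_rot: [0.805, -0.593, 0.0, -0.0]
contact_force: [3.3, 1.0, 6.2]
gripper_width: 14.0
```

Run:
```python
from h import *
s=arm.read_state();print(s["clock"],s["position"],s["ee_rot"],s["contact_force"],s["wrist_torque"])
```

```text
14.7167 [486.94790936 205.77514525 137.07303087] [ 8.05345255e-01 -5.92805866e-01  4.43503420e-04 -1.67115854e-04] [3.27180987 1.03964444 6.21908064] [ 0.22159449 -0.59432948  0.03843098]
```

Forces are low; release, pressing lightly, then look before retreating.

Emit:
{"name": "step_arm", "arguments": {
  "series": [
    [0.001, 0, 0, 0, 0, 0],
    [0.001, 0, 0.002, 0, 0, 0],
    [0.001, 0, 0.002, 0, 0, 0],
    [0.001, 0, 0.002, 0, 0, 0],
    [0.001, 0, 0.002, 0, 0, 0],
    [0.001, 0, 0.002, 0, 0, 0],
    [0.001, 0, 0.002, 0, 0, 0],
    [0.001, 0, 0.002, 0, 0, 0],
    [0.001, 0, 0.002, 0, 0, 0]
  ],
  "jaw": 0.2
}}

```text
clock: 15.47
position: [487.0, 205.9, 137.2]
ee_rot: [0.805, -0.593, -0.0, 0.0]
contact_force: [-0.1, 0.4, 0.1]
gripper_width: 51.2
```

Emit:
{"name": "step_arm", "arguments": {
  "series": [
    [0, 0, 0.02, 0, 0, 0],
    [0, 0, 0.06, 0, 0, 0],
    [0, 0, 0.12, 0, 0, 0],
    [0, 0, 0.2, 0, 0, 0],
    [0, 0, 0.28, 0, 0, 0],
    [0, 0, 0.36, 0, 0, 0],
    [0, 0, 0.44, 0, 0, 0],
    [0, 0, 0.5, 0, 0, 0],
    [0, 0, 0.55, 0, 0, 0],
    [0, 0, 0.6, 0, 0, 0],
    [0, 0, 0.6, 0, 0, 0],
    [0, 0, 0.6, 0, 0, 0]
  ]
}}

```text
clock: 16.47
position: [487.1, 206.0, 378.9]
ee_rot: [0.805, -0.593, 0.0, -0.002]
contact_force: [0.0, 0.5, -0.7]
gripper_width: 51.2
```

Run:
```python
from h import *
s=arm.read_state();print(s["clock"],s["position"],s["contact_force"],s["gripper_width"])
d=arm.get_image("wrist");cv2.imwrite("pics/w12.png",d["image"][:,:,::-1]);np.save("w12.npy",d,allow_pickle=True)
crop(d,250,30,400,370,"w12c",1.7)
crop(d,280,30,370,100,"w12a",6);crop(d,280,280,370,350,"w12b",6)
d=arm.get_image("scene");crop(d,310,110,470,220,"s12",5);cv2.imwrite("pics/s12f.png",d["image"][:,:,::-1])
```

```text
16.4667 [487.10193235 206.00302286 378.94497313] [ 0.00240429  0.54451271 -0.73808751] 51.249668547300004
```

View pics/s12.png

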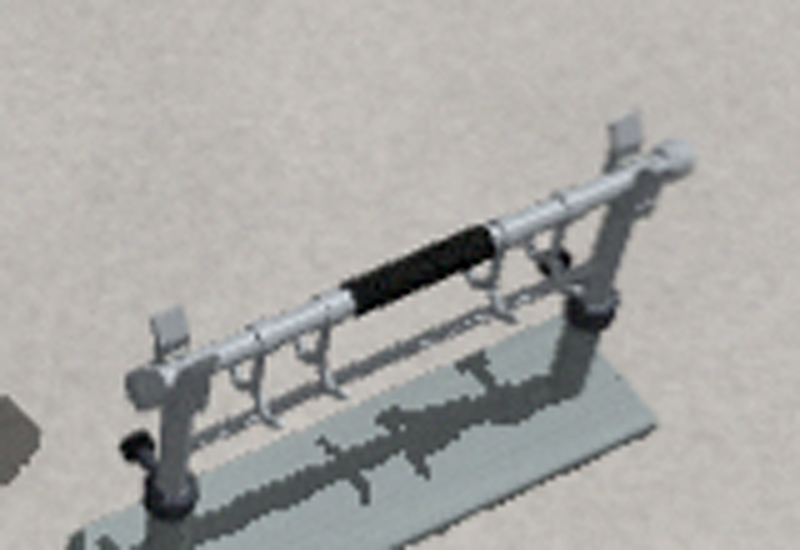

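View pics/w12.png

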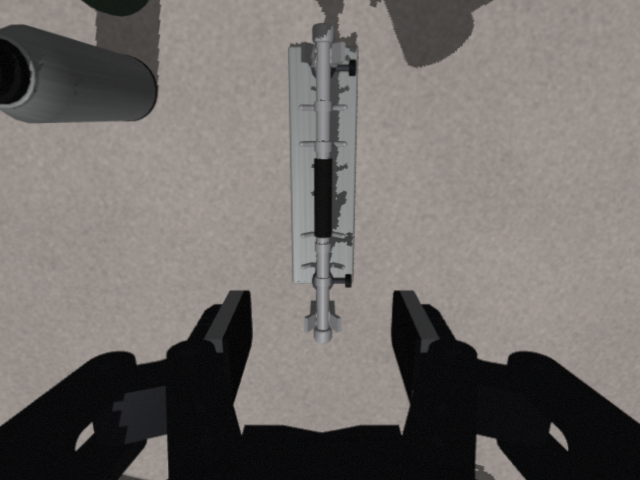

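View pics/w12a.png

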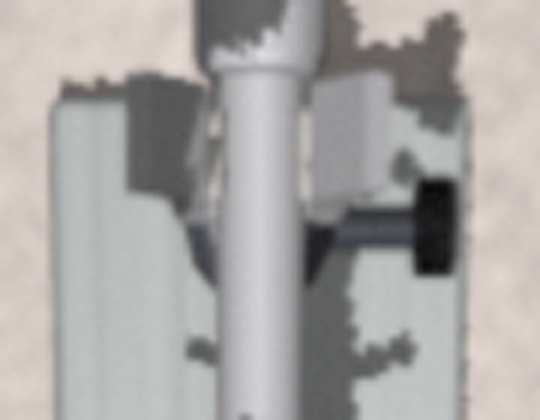

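View pics/w12b.png

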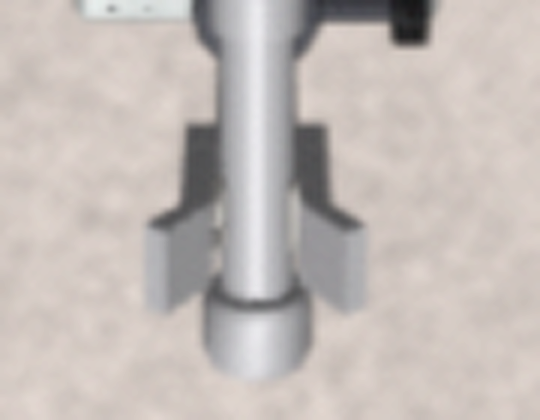

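View pics/s12f.png

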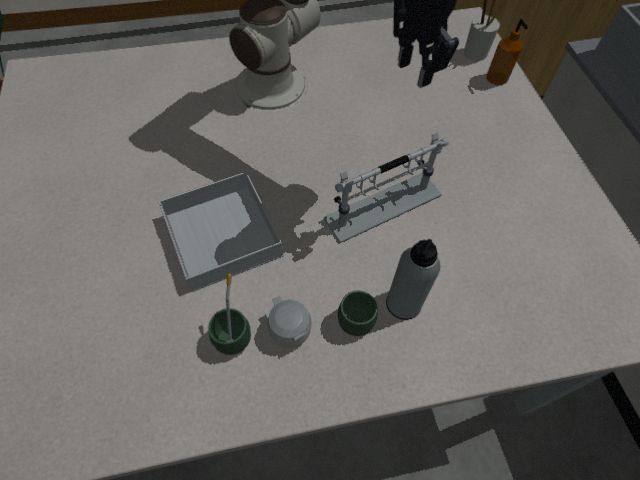

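Run:
```python
from h import *
np.set_printoptions(precision=1,suppress=True)
d=np.load("w12.npy",allow_pickle=True).item();s=arm.get_image("scene")
crop(d,290,10,360,60,"w13",8)
for a,b in [((339,187.4),(322.5,33)),((445.6,141.6),(322.8,335.5))]: print(tri([ray(s,a),ray(d,b)]))
print(arm.read_state()["clock"])
```

```text
(array([527.1,  78.5, 155.6]), [np.float64(1.286741172419498), np.float64(1.2867411724193718)])
(array([444.4, 340.5, 150.1]), [np.float64(1.5581392710907231), np.float64(1.5581392710906947)])
16.6167
```

View pics/w13.png

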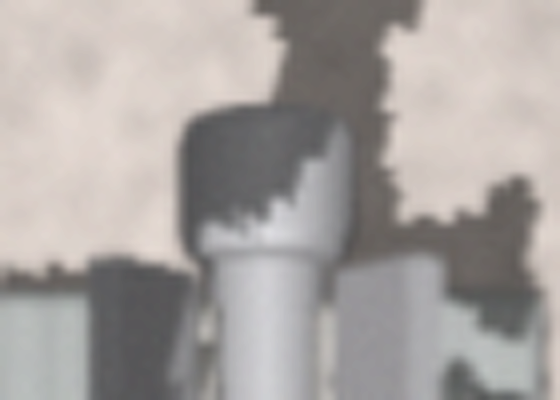

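Run:
```python
from h import *
s=arm.get_image("scene")
for p in [(527,75),(444,340)]:
    for z in (164.5,155.5): print(p,z,(np.array(proj(s,(*p,z)))-[310,110])*5)
a=cv2.imread("pics/s9.png",0);b=cv2.imread("pics/s12.png",0)
for n,(x0,y0,x1,y1) in dict(A=(655,120,705,170),sleeveB=(325,270,375,320)).items():
    best=[]
    r=cv2.matchTemplate(b[y0-10:y1+40,x0-25:x1+25],a[y0:y1,x0:x1],cv2.TM_CCOEFF_NORMED);_,m,_,l=cv2.minMaxLoc(r);print(n,m,l[0]-25,l[1]-10)
# B knob by edges
a=cv2.Canny(a,30,80);b=cv2.Canny(b,30,80);a,b=[cv2.GaussianBlur(i,(0,0),2) for i in(a,b)]
x0,y0,x1,y1=120,345,165,400
r=cv2.matchTemplate(b[y0-10:y1+40,x0-20:x1+20],a[y0:y1,x0:x1],cv2.TM_CCOEFF_NORMED);_,m,_,l=cv2.minMaxLoc(r);print("B",m,l[0]-20,l[1]-10)
```

```text
(527, 75) 164.5 [134.54860194 373.62827403]
(527, 75) 155.5 [133.57295728 387.4039604 ]
(444, 340) 164.5 [681.28017769 135.72084279]
(444, 340) 155.5 [676.1686026  150.40720124]
A 0.6439312696456909 -4 13
sleeveB 0.8502439260482788 -1 14
B 1.0 -20 -10
```

Run:
```python
from h import *
print(arm.job_done())
```

```text
the job is handed in; nothing more can be done
None
```

The bar is back on its stand with both ends clicked past the lips. I let go of it and handed the job in at about 16.7 s; the hand-in gives no verdict.

**What I did:** I pinched the sleeve, lifted the bar level off the pan and lowered it into both forks. Each step was about 1 mm while pressing, with at most about 16 N down in total by the wrist reading. The B end clicked first and the A end about 0.5 s later, so the bar was briefly tilted by about 0.04 rad, estimated from the 9 mm lip drop.

**Last checks:**
- **On the floor:** the gripper went down about 9 mm from where the bar first touched the lips. A further press of about 13 N moved it no lower.
- **Both ends down:** in the scene camera both ends dropped by about the 13.8–14.7 px (in a 5× crop) that 9 mm should give. For the A knob I confirmed this by image matching. For the B end I matched the sleeve and judged the knob by eye, because its own match failed.
- **In place:** the wrist camera shows the bar between the flares with both knobs outside the forks. The gripper is clear and the bystanders look unmoved.

**Disagreements:**
- **Level:** triangulating the knobs gave heights of 155.6 and 150.1 mm, a slope of about 0.02 rad. That sits right at the limit, but I put it down to picking error on such small features.
- **Fork height:** my first estimates from the cameras ran from 139 to 150 mm. By touch the fork floor is at about 149.5 mm.

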